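# Find the free hatch of the printer's electronics case and push it open

## Robot

A 6-joint arm with a two-finger parallel gripper is mounted at the origin on the work surface. World frame = base frame: x ahead of the robot, y to its left, z up, the work surface at z = 0. Lengths are in m, angles in rad, forces in N, time in s.
With the tool pointing down it reaches from about 0.25 to 0.8 m from the base axis. Payload 8.5 kg.
Tool frame: the origin (TCP) lies at the very end of the fingers, on their centre line; the grasp point (between the pads) lies 19 mm behind it (env.pinch_z is the z of the grasp point in the tool frame, in m); z points along the fingers, y is the line along which they close (so a half turn about z gives the same grasp; the last joint's range is limited). The gripper opens to 85 mm and grips with 20 to 120 N. Pads are 22 mm wide; open, the fingers measure 114 mm over their backs; the gripper's body (76 mm by 85 mm) begins 54 mm behind the grasp point. The pads swing forward as they close: fully open they stand 13 mm farther back than shut.
Start: joints at [1.22, 0.238, -0.013, 1.319, 0, 1.571], TCP at [0.18, 0.493, 0.231] pointing down, gripper open.
Joint ranges: [-2.66, 2.66], [-1.03, 1.9], [-1.14, 1.46], [-1.82, 2.27], [-1.45, 1.34], [-3.14, 3.14]. Speed limits (rad/s): [2.22, 2.22, 2.79, 3.14, 3.14, 3.14].

## Interface

Orientations are given as a unit quaternion [x, y, z, w].
In Python, from rig import env, read_camera, camera_params gives the robot as it stands.
- The arm moves only by the tool servo_tool, never from a script. Its argument "series" is a list of rows, each a list of 6 numbers: the shift along the tool's x, y, z scaled (see below), then the turn, a rotation vector about the tool's x, y, z scaled (see below). In form: [[dx, dy, dz, wx, wy, wz], ...]. A call has 1 to 5 rows; each row is the pose to reach, as a shift and turn from the pose commanded when the call began, along the tool's axes at that moment; what a row does not reach only later rows make up. The controller multiplies each number of a shift by 300 mm and each number of a turn by 90 degrees. A row lasts 1/10 s, in which the tool goes at most 50 mm and 8.59 degrees, less where a joint would pass 70% of its speed; a pose out of reach is approached as far as the arm can. A call with a number of a shift or a turn outside -1 to 1 is refused whole. A call with a gripper value outside its range is refused whole. "hand" is the closure, from -1 (fully open) to 1 (shut), set as the call begins (left out, the last holds). The fingers move at their own pace and stop on an object; "force" is the grip in N (left out, the last holds). Time passes only in rows, so rows that repeat a pose let the fingers close. It gives the time, the measured TCP pose, the force, the opening and the grip force at its end, in the units of the state.
- env.state(): the state, without advancing time (a new reading comes with each control period).
- read_camera(name): name is "scene" or "side" or "wrist"; returns the picture (480x640x3 uint8, red, green, blue); there is no depth.
- camera_params(name): a dict with "fx", "fy", "cx", "cy" (pixels), "R" (3x3) and "t" (3): a world point X has camera coordinates R X + t; the wrist camera has in their place "tool_from_camera" (4x4, takes a point from camera to tool coordinates, whose origin is the TCP and whose axes are the flange's). Camera axes: x right, y down, z forward; pixel columns grow to the right and rows downward; lengths in m; the calibration is good to about 2 mm. The wrist camera is an equidistant fisheye: a pixel r from the principal point sees the ray r / f radians off the axis. A picture is of the moment at which its call begins: read the wrist's pose just before it. camera_params takes no time and is no camera call.
- env.close_job(): hands the job in; it is judged then, once.
The state is a dict: "t": time; "joint_positions": joint angles; "joint_velocities": joint speeds; "effort": joint torques, N m; "tool_pos": TCP position; "ee_rot": TCP orientation; "force": force on the tool from outside, world axes, zero at the start; "torque": the same for the moment, N m; "gripper_width": finger opening in m; "finger_force": force on a finger pad.
Only numpy, scipy, OpenCV 4.12 (cv2) and the standard library are available. Lean on these libraries where they do the work, as an engineer would, in place of code of your own. Each camera call takes 0.05 s, during which the arm holds its last target. There are 200 camera calls.

## Task

Three of the four identical hatches on top of the plywood electronics case are still held by transport blocks inside. Press one hatch after another with the fingertips (the engraved circles show where), without forcing the firm ones, until you find the one that rocks; then push that one down until it stands well open, tilted by at least 45 degrees, and draw back clear of it. Do not pick up or move the gear, glue stick or screwdriver.

Things in the scene. Friction and masses are not known exactly. Their poses are not given: they have to be found in the camera images.
- case: plywood electronics case screwed to the table: 180 (x) by 380 (y) by 120 mm high, origin at the centre of its underside, x away from the robot, z up. In its flat top lie four identical flush hatches in a row along y, centres at y = +135, +45, -45, -135 mm (hatch 1 to 4). Hidden transport blocks hold three of them; any one may be the free one. Behind them is a flat ledge 48 mm wide
- hatch_1_mark (a point): centre of the engraved circle (22 mm across) on the top face of hatch 1: the place to press; moves with the hatch, 120 mm above the table while shut. The hatch is plywood, 76 mm wide (case y), 100 long (case x), 6 thick, with 2 mm gaps. Its pivot pins run along the case's y, 45 mm beyond the mark to +x and 3 mm below the top; its edges lie 25 mm from the mark to -x and 75 mm to +x
- hatch_1 (a joint): tilt of hatch 1 in rad: 0 shut, grows as the marked side sinks into the case (short side rises up to 26 mm above the top), stop at 1.05. The free hatch has a friction hinge, 0.1 N m (2 to 3 N at the mark), no spring, stays where left, and 90 mm of free depth below. A blocked hatch feels firm: it gives 4 mm at most at the mark (6 N: under 3 mm) and stays below 0.09. Pressed on the short side none moves
- hatch_2_mark (a point): centre of the engraved circle (22 mm across) on the top face of hatch 2: the place to press; moves with the hatch, 120 mm above the table while shut. The hatch is plywood, 76 mm wide (case y), 100 long (case x), 6 thick, with 2 mm gaps. Its pivot pins run along the case's y, 45 mm beyond the mark to +x and 3 mm below the top; its edges lie 25 mm from the mark to -x and 75 mm to +x
- hatch_2 (a joint): tilt of hatch 2 in rad: 0 shut, grows as the marked side sinks into the case (short side rises up to 26 mm above the top), stop at 1.05. The free hatch has a friction hinge, 0.1 N m (2 to 3 N at the mark), no spring, stays where left, and 90 mm of free depth below. A blocked hatch feels firm: it gives 4 mm at most at the mark (6 N: under 3 mm) and stays below 0.09. Pressed on the short side none moves
- hatch_3_mark (a point): centre of the engraved circle (22 mm across) on the top face of hatch 3: the place to press; moves with the hatch, 120 mm above the table while shut. The hatch is plywood, 76 mm wide (case y), 100 long (case x), 6 thick, with 2 mm gaps. Its pivot pins run along the case's y, 45 mm beyond the mark to +x and 3 mm below the top; its edges lie 25 mm from the mark to -x and 75 mm to +x
- hatch_3 (a joint): tilt of hatch 3 in rad: 0 shut, grows as the marked side sinks into the case (short side rises up to 26 mm above the top), stop at 1.05. The free hatch has a friction hinge, 0.1 N m (2 to 3 N at the mark), no spring, stays where left, and 90 mm of free depth below. A blocked hatch feels firm: it gives 4 mm at most at the mark (6 N: under 3 mm) and stays below 0.09. Pressed on the short side none moves
- hatch_4_mark (a point): centre of the engraved circle (22 mm across) on the top face of hatch 4: the place to press; moves with the hatch, 120 mm above the table while shut. The hatch is plywood, 76 mm wide (case y), 100 long (case x), 6 thick, with 2 mm gaps. Its pivot pins run along the case's y, 45 mm beyond the mark to +x and 3 mm below the top; its edges lie 25 mm from the mark to -x and 75 mm to +x
- hatch_4 (a joint): tilt of hatch 4 in rad: 0 shut, grows as the marked side sinks into the case (short side rises up to 26 mm above the top), stop at 1.05. The free hatch has a friction hinge, 0.1 N m (2 to 3 N at the mark), no spring, stays where left, and 90 mm of free depth below. A blocked hatch feels firm: it gives 4 mm at most at the mark (6 N: under 3 mm) and stays below 0.09. Pressed on the short side none moves
- gear: small dark grey printed gear with a hub, 36 mm across the teeth and 20 mm high, standing on the case's rear ledge; origin at the centre of its underside; a bystander
- glue: white glue stick, 31 mm in diameter and 95 mm high, standing on the table beside the case; origin at the centre of its underside; a bystander
- screwdriver: black-handled screwdriver lying on the table beside the case; origin at the middle of its underside, x along it; a bystander

How it is judged:
By the outcome, as a careful person would: the job done as asked, in the order asked, and still so for the second after the job is handed in, with the robot touching nothing.
It also fails if it takes over 48 s, if anything falls off the work surface, if the arm or the gripper's body presses on something with over 40 N, if the wrist force passes 120 N, or if a joint passes its speed limit or range.

## Working session

There is one attempt and no reset: what is moved stays moved. The work goes in short steps, Python scripts to look and compute and a tool call to move; the robot and the scene stay as the last step left them, time stands still between calls to the robot, and variables do not carry over. Pictures are saved under pics/ and viewed, at most 10 in all, crops included, and the job is handed in when it is done.

Besides the shell and the picture viewer there is one more tool, called after "Call:" as name([rows], argument=value, ...), one row to a line, values as JSON. servo_tool: Moves the arm, as the interface text tells. Shifts and turns lie within -1 to 1; 1 stands for 300 mm of shift or 90 degrees of turn. Its arguments: {"type":"object","properties":{"series":{"type":"array","items":{"type":"array","items":{"type":"number"}}},"hand":{"type":"number"},"force":{"type":"number"}},"required":["series"]}

```bash
mkdir -p pics; ls; python3 - <<'E'
from rig import env, read_camera, camera_params
import cv2
s=env.state(); print(s)
for n in ("scene","side"):
    cv2.imwrite(f"pics/{n}0.png",cv2.cvtColor(read_camera(n),cv2.COLOR_RGB2BGR)); print(n,camera_params(n))
E
```

```text
pics
{'t': 0.0, 'joint_positions': array([ 1.21998468e+00,  2.38784651e-01, -1.42530624e-02,  1.31917796e+00,
        1.58578596e-07,  1.57078314e+00]), 'joint_velocities': array([ 4.87930456e-04, -6.52462486e-05,  2.27145685e-04,  3.74325837e-04,
        1.45927862e-03, -5.71351753e-04]), 'effort': array([-2.50723657e-03, -5.38774717e+01,  3.46436477e+01,  1.81815407e-02,
       -1.32519854e-04,  1.48537513e-06]), 'tool_pos': array([0.18028221, 0.49264374, 0.23067605]), 'ee_rot': array([ 1.74501208e-01,  9.84656704e-01, -6.98769991e-04, -1.23926296e-04]), 'force': array([-0.29896723, -0.24148179, -0.03099462]), 'torque': array([-0.02169822,  0.03388708,  0.02747475]), 'finger_force': 0.0, 'gripper_width': 0.08542306076537974}
scene {'fx': 535.4648937851582, 'fy': 535.4648937851582, 'cx': 317.336351868137, 'cy': 240.77723209680227, 'R': array([[-0.72510983,  0.68839306,  0.01818617],
       [ 0.36767105,  0.40934129, -0.83501959],
       [-0.58226604, -0.59879438, -0.54991959]]), 't': array([ 0.41593831, -0.13073849,  1.34204796])}
side {'fx': 563.7930730287512, 'fy': 563.7930730287512, 'cx': 319.83177436074334, 'cy': 240.34162988985267, 'R': array([[ 0.94407174, -0.32973839,  0.00107249],
       [-0.19092758, -0.54928949, -0.81352794],
       [ 0.2688405 ,  0.76782397, -0.58152484]]), 't': array([-0.55431129,  0.1975351 ,  1.0704917 ])}
```

View pics/scene0.png

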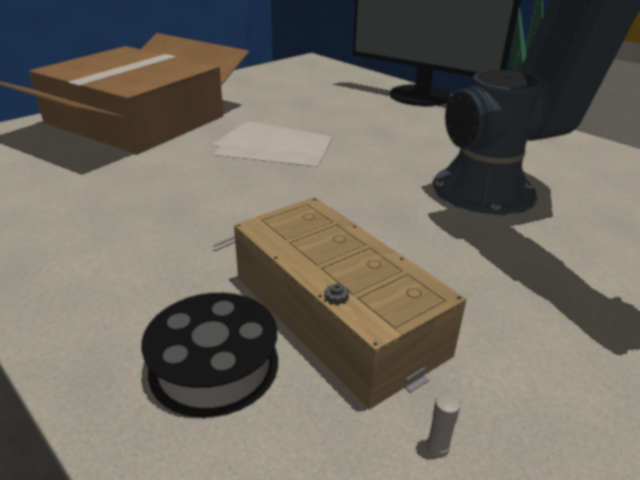

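View pics/side0.png

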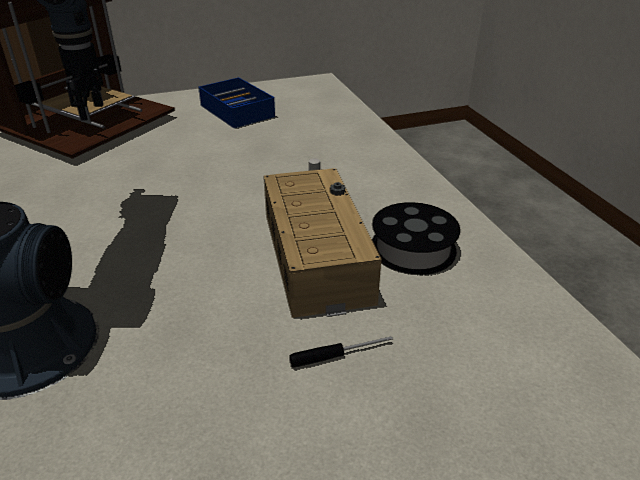

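The two views show the marks at scene (414,294), (375,265), (339,240) and (308,217) for hatches 1 to 4, and at side (290,184), (296,204), (306,226) and (313,250). The glue stick is at the +y end. The gear is on the ledge between hatches 1 and 2, and the screwdriver is at the -y end.

```bash
cat > h.py <<'E'
from rig import env, read_camera, camera_params
import numpy as np, cv2
def cast(n,uv,z=.12):
    p=camera_params(n); R,t=p["R"],p["t"]; c=-R.T@t
    uv=np.atleast_2d(uv).astype(float)
    d=np.c_[(uv[:,0]-p["cx"])/p["fx"],(uv[:,1]-p["cy"])/p["fy"],np.ones(len(uv))]@R
    return c+d*((z-c[2])/d[:,2])[:,None]
def fit(A,B): # B=R A+t 2D
    a,b=A-A.mean(0),B-B.mean(0); th=np.arctan2((a[:,0]*b[:,1]-a[:,1]*b[:,0]).sum(),(a*b).sum())
    R=np.array([[np.cos(th),-np.sin(th)],[np.sin(th),np.cos(th)]]); return th,R,B.mean(0)-R@A.mean(0)
E
python3 - <<'E'
from h import *
m={"scene":[(414,294),(375,265),(339,240),(308,217)],"side":[(290,184),(296,204),(306,226),(313,250)]}
c={"scene":[(464,298),(314,199),(236,225),(377,347)],"side":[(265,177),(290,271),(380,263),(338,169)]}
C=np.array([(-90,190),(-90,-190),(90,-190),(90,190)])/1e3
for n in m:
    M=cast(n,m[n])[:,:2]; K=cast(n,c[n])[:,:2]
    th,R,t=fit(C,K); print(n,np.degrees(th),t,"corner res mm",np.round((K-C@R.T-t)*1e3,1).tolist())
    print(" marks case frame",np.round((M-t)@R*1e3).tolist(),"world",np.round(M,3).tolist())
print("gear",cast("scene",(337,298)),cast("side",(338,191)))
E
```

```text
scene -6.664151798656357 [0.60955726 0.08703323] corner res mm [[2.7, -5.1], [6.0, 5.5], [-4.3, 3.8], [-4.5, -4.2]]
 marks case frame [[-33.0, 135.0], [-35.0, 47.0], [-34.0, -43.0], [-35.0, -136.0]] world [[0.592, 0.225], [0.58, 0.138], [0.571, 0.048], [0.559, -0.044]]
side -8.141776692599835 [0.60567321 0.07447021] corner res mm [[-1.5, -4.8], [4.7, 5.9], [-3.4, -1.8], [0.2, 0.7]]
 marks case frame [[-37.0, 140.0], [-37.0, 50.0], [-30.0, -41.0], [-32.0, -127.0]] world [[0.589, 0.219], [0.576, 0.129], [0.57, 0.039], [0.557, -0.046]]
gear [[0.68389557 0.15486816 0.12      ]] [[0.68426497 0.15131044 0.12      ]]
```

Call:
servo_tool([
  [-0.16, -0.04, 0, 0, 0, -0.05],
  [-0.32, -0.08, 0, 0, 0, -0.1],
  [-0.48, -0.12, 0, 0, 0, -0.144],
  [-0.64, -0.15, 0, 0, 0, -0.144],
  [-0.8, -0.19, 0, 0, 0, -0.144],
], hand=1, force=40)

```text
t: 0.6
tool_pos: [0.3876, 0.3558, 0.2311]
ee_rot: [0.062, 0.998, -0.0, -0.0]
force: [0.5, 1.0, -0.9]
gripper_width: 0.0123
finger_force: 0.0
```

```bash
cat >> h.py <<'E'
from scipy.spatial.transform import Rotation as Ro
MK=np.array([[.590,.222],[.579,.133],[.569,.044],[.558,-.045]])
def go(x,y,z):
    s=env.state(); R=Ro.from_quat(s["ee_rot"]); 
    ty=R.as_matrix()[:,1]; print("t %.2f"%s["t"],s["tool_pos"].round(4),"F",s["force"].round(1),"tool y deg %.1f"%np.degrees(np.arctan2(ty[1],ty[0])))
    print("units",(R.inv().apply(np.array([x,y,z])-s["tool_pos"])/.3).round(3),"w",s["gripper_width"])
E
python3 -c "
from h import *
go(*MK[0],.15)"
```

```text
t 0.60 [0.3876 0.3558 0.2311] F [ 0.5  1.  -0.9] tool y deg 82.9
units [-0.725 -0.359  0.27 ] w 0.01227837290739457
```

Call:
servo_tool([
  [-0.15, -0.07, 0, 0, 0, 0],
  [-0.3, -0.14, 0.05, 0, 0, 0],
  [-0.45, -0.21, 0.12, 0, 0, 0],
  [-0.6, -0.28, 0.2, 0, 0, 0],
  [-0.7, -0.34, 0.27, 0, 0, 0],
])

```text
t: 1.1
tool_pos: [0.5826, 0.2293, 0.1503]
ee_rot: [0.062, 0.998, 0.0, 0.0]
force: [-0.2, 1.8, 0.2]
gripper_width: 0.0001
finger_force: 0.0
```

Call:
servo_tool([
  [0, 0, 0, 0, 0, 0],
  [0, 0, 0, 0, 0, 0],
])

```text
t: 1.3
tool_pos: [0.5806, 0.2294, 0.1497]
ee_rot: [0.063, 0.998, -0.001, -0.001]
force: [-0.8, -0.0, 0.5]
gripper_width: 0.0001
finger_force: 0.0
```

```bash
python3 -c "
from h import *
go(*MK[0],.135)
cv2.imwrite('pics/w1.png',cv2.cvtColor(read_camera('wrist'),cv2.COLOR_RGB2BGR));print(camera_params('wrist'))"
```

```text
t 1.30 [0.5806 0.2294 0.1497] F [-0.8 -0.   0.5] tool y deg 82.7
units [-0.034 -0.021  0.049] w 7.274525437335756e-05
{'fx': 371.64829954431775, 'fy': 371.64829954431775, 'cx': 312.1359207141311, 'cy': 241.15291107791182, 'tool_from_camera': array([[-2.92446525e-05, -9.48449499e-01, -3.16928300e-01,
         8.07207568e-02],
       [ 9.99999818e-01,  1.63020634e-04, -5.80135904e-04,
         7.46399066e-04],
       [ 6.01895460e-04, -3.16928260e-01,  9.48449322e-01,
        -1.43174998e-01],
       [ 0.00000000e+00,  0.00000000e+00,  0.00000000e+00,
         1.00000000e+00]])}
```

View pics/w1.png

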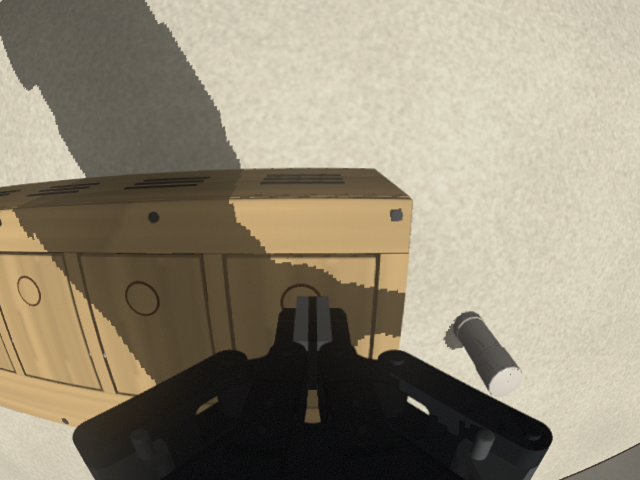

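The wrist view shows circle 1 at about (301,303), partly behind the fingertips, circle 2 at (142,298) and circle 3 at (29,291). I'll use these to refine the marks.

```bash
python3 - <<'E'
from h import *
p=camera_params('wrist');T=p['tool_from_camera'];s=env.state();R=Ro.from_quat(s['ee_rot']).as_matrix()
for u,v in [(301,303),(142,298),(29,291)]:
    a=np.array([u-p['cx'],v-p['cy']]);r=np.hypot(*a);th=r/p['fx']
    d=R@T[:3,:3]@np.r_[a/r*np.sin(th),np.cos(th)];c=R@T[:3,3]+s['tool_pos']
    print((c+d*(.12-c[2])/d[2]).round(4))
go(*MK[0],.13)
E
```

```text
[0.5914 0.2237 0.12  ]
[0.5797 0.1338 0.12  ]
[0.5691 0.0438 0.12  ]
t 1.35 [0.5804 0.2304 0.1508] F [0.5 0.3 0.1] tool y deg 82.8
units [-0.035 -0.024  0.069] w -5.7953582493653666e-05
```

Call:
servo_tool([
  [-0.035, -0.023, 0.03, 0, 0, 0],
  [-0.035, -0.023, 0.08, 0, 0, 0],
  [-0.035, -0.023, 0.09, 0, 0, 0],
  [-0.035, -0.023, 0.09, 0, 0, 0],
])

```text
t: 1.75
tool_pos: [0.5898, 0.2227, 0.124]
ee_rot: [0.062, 0.998, -0.0, -0.0]
force: [0.1, 0.7, 0.8]
gripper_width: -0.0003
finger_force: 0.0
```

Call:
servo_tool([
  [0, 0, 0.006, 0, 0, 0],
  [0, 0, 0.01, 0, 0, 0],
  [0, 0, 0.01, 0, 0, 0],
])

```text
t: 2.05
tool_pos: [0.5904, 0.2225, 0.1215]
ee_rot: [0.062, 0.998, 0.0, 0.0]
force: [0.3, -0.1, 0.0]
gripper_width: -0.0001
finger_force: 0.0
```

Call:
servo_tool([
  [0, 0, 0.006, 0, 0, 0],
  [0, 0, 0.006, 0, 0, 0],
])

```text
t: 2.25
tool_pos: [0.5904, 0.2225, 0.1195]
ee_rot: [0.062, 0.998, 0.0, 0.0]
force: [1.1, 0.2, -0.5]
gripper_width: -0.0002
finger_force: 0.3
```

Call:
servo_tool([
  [0, 0, 0.004, 0, 0, 0],
  [0, 0, 0.004, 0, 0, 0],
])

```text
t: 2.45
tool_pos: [0.5904, 0.2225, 0.1182]
ee_rot: [0.062, 0.998, 0.0, 0.0]
force: [-0.4, 0.5, 1.8]
gripper_width: 0.0001
finger_force: 0.9
```

Call:
servo_tool([
  [0, 0, 0.004, 0, 0, 0],
  [0, 0, 0.004, 0, 0, 0],
])

```text
t: 2.65
tool_pos: [0.5904, 0.2225, 0.1169]
ee_rot: [0.062, 0.998, 0.0, 0.0]
force: [-0.3, 0.4, 2.4]
gripper_width: 0.0001
finger_force: 0.9
```

Call:
servo_tool([
  [0, 0, 0.004, 0, 0, 0],
  [0, 0, 0.004, 0, 0, 0],
])

```text
t: 2.85
tool_pos: [0.5904, 0.2225, 0.1156]
ee_rot: [0.062, 0.998, 0.0, 0.0]
force: [0.3, 1.3, 1.9]
gripper_width: -0.0002
finger_force: 0.8
```

Call:
servo_tool([
  [0, 0, 0.004, 0, 0, 0],
  [0, 0, 0.004, 0, 0, 0],
])

```text
t: 3.05
tool_pos: [0.5904, 0.2224, 0.1144]
ee_rot: [0.062, 0.998, -0.0, 0.0]
force: [0.3, 1.5, 1.3]
gripper_width: 0.0
finger_force: 0.7
```

Call:
servo_tool([
  [0, 0, 0.004, 0, 0, 0],
  [0, 0, 0.004, 0, 0, 0],
])

```text
t: 3.25
tool_pos: [0.5904, 0.2224, 0.1132]
ee_rot: [0.062, 0.998, -0.0, 0.0]
force: [0.4, 0.4, 2.0]
gripper_width: -0.0002
finger_force: 0.8
```

Hatch 1 has given more than 6 mm at about 2 N, well past the 4 mm limit of a blocked hatch, so it is the free one. I'll push it down.

Call:
servo_tool([
  [0, 0, 0.02, 0, 0, 0],
  [0, 0, 0.04, 0, 0, 0],
  [0, 0, 0.06, 0, 0, 0],
  [0, 0, 0.06, 0, 0, 0],
])

```text
t: 3.65
tool_pos: [0.5893, 0.222, 0.0938]
ee_rot: [0.062, 0.998, -0.001, -0.001]
force: [-0.1, 0.3, -0.5]
gripper_width: 0.0004
finger_force: 0.0
```

Call:
servo_tool([
  [0, 0, 0.015, 0, 0, 0],
  [0, 0, 0.03, 0, 0, 0],
  [0, 0, 0.03, 0, 0, 0],
])

```text
t: 3.95
tool_pos: [0.5898, 0.2222, 0.0854]
ee_rot: [0.062, 0.998, -0.0, -0.001]
force: [-0.7, -0.2, -0.4]
gripper_width: 0.0
finger_force: 0.0
```

Call:
servo_tool([
  [0, 0, 0.01, 0, 0, 0],
  [0, 0, 0.02, 0, 0, 0],
  [0, 0, 0.02, 0, 0, 0],
])

```text
t: 4.25
tool_pos: [0.5901, 0.2223, 0.0798]
ee_rot: [0.062, 0.998, -0.0, -0.0]
force: [0.5, 0.9, -0.8]
gripper_width: 0.0002
finger_force: 0.0
```

Call:
servo_tool([
  [0, 0, 0.01, 0, 0, 0],
  [0, 0, 0.02, 0, 0, 0],
  [0, 0, 0.02, 0, 0, 0],
])

```text
t: 4.55
tool_pos: [0.59, 0.2223, 0.0738]
ee_rot: [0.062, 0.998, -0.0, -0.0]
force: [0.8, -0.6, -0.2]
gripper_width: 0.0002
finger_force: 0.0
```

```bash
python3 -c "
from h import *
a=read_camera('scene')[180:380,290:490];b=read_camera('side')[140:300,220:420]
o=np.hstack([cv2.resize(a,(400,400)),cv2.resize(b,(400,400))])
cv2.imwrite('pics/c2.png',cv2.cvtColor(o,cv2.COLOR_RGB2BGR))"
```

```text
(no output)
```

View pics/c2.png

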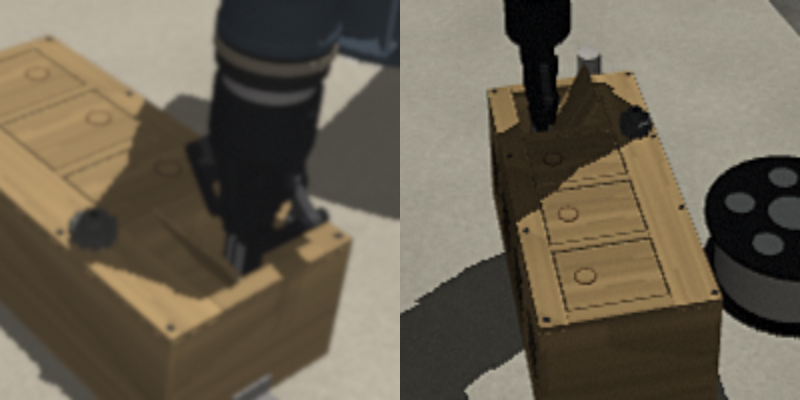

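Hatch 1 is tilted steeply, with its short side standing up beside the fingers, and the gear has not moved. I'll draw straight up and check.

Call:
servo_tool([
  [0, 0, -0.04, 0, 0, 0],
  [0, 0, -0.09, 0, 0, 0],
  [0, 0, -0.15, 0, 0, 0],
  [0, 0, -0.25, 0, 0, 0],
  [0, 0, -0.37, 0, 0, 0],
])

```text
t: 5.15
tool_pos: [0.5897, 0.2221, 0.1864]
ee_rot: [0.062, 0.998, -0.0, -0.001]
force: [1.0, 0.4, 0.1]
gripper_width: 0.0001
finger_force: 0.0
```

Call:
servo_tool([
  [0.15, 0, -0.05, 0, 0, 0],
  [0.3, 0, -0.1, 0, 0, 0],
  [0.45, 0, -0.1, 0, 0, 0],
  [0.5, 0, -0.1, 0, 0, 0],
  [0.5, 0, -0.1, 0, 0, 0],
])

```text
t: 5.65
tool_pos: [0.44, 0.2413, 0.2168]
ee_rot: [0.061, 0.998, 0.0, 0.001]
force: [1.2, 0.1, 0.2]
gripper_width: -0.0
finger_force: 0.0
```

```bash
python3 -c "
from h import *
a=read_camera('scene')[180:380,290:490];b=read_camera('side')[150:250,240:340]
o=np.hstack([cv2.resize(a,(400,400)),cv2.resize(b,(400,400))])
cv2.imwrite('pics/c3.png',cv2.cvtColor(o,cv2.COLOR_RGB2BGR));s=env.state();print(s['t'],s['tool_pos'],s['force'])"
```

```text
5.75 [0.44232052 0.24131304 0.21608296] [0.14265276 0.6665614  0.95548312]
```

View pics/c3.png

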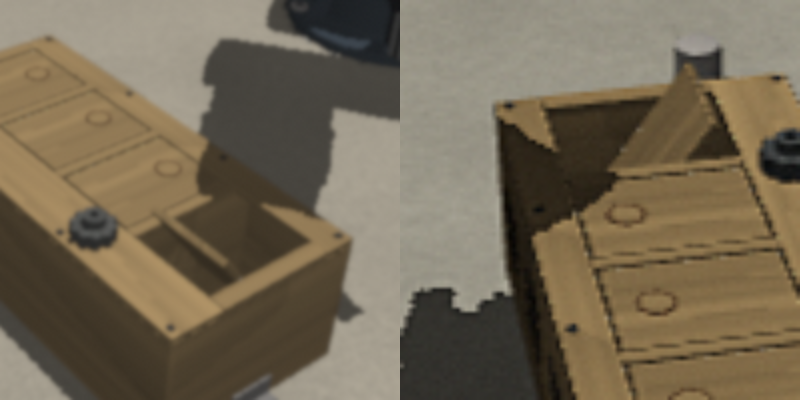

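Hatch 1 stays open and the robot is clear. The raised far corner is at side pixel (312,167). I'll compare that with the projected corner at a few tilts.

```bash
python3 - <<'E'
from h import *
a=np.radians(-7); ex=np.array([np.cos(a),np.sin(a),0]); ey=np.array([-np.sin(a),np.cos(a),0]); ez=np.array([0,0,1])
P=np.r_[.5905,.223,.117]+.045*ex
for n in ("side","scene"):
  p=camera_params(n)
  for d in (35,45,52,60):
    t=np.radians(d)
    for y in (.038,-.038):
      X=P+ey*y+ex*(.03*np.cos(t)-.003*np.sin(t))+ez*(.03*np.sin(t)+.003*np.cos(t))
      c=p["R"]@X+p["t"]; u,v=p["fx"]*c[0]/c[2]+p["cx"],p["fy"]*c[1]/c[2]+p["cy"]
      print(n,d,y,"crop",np.round([400+(u-240)*4,(v-150)*4] if n=="side" else [(u-290)*2,(v-180)*2]))
E
```

```text
side 35 0.038 crop [700.  66.]
side 35 -0.038 crop [727. 127.]
side 45 0.038 crop [693.  61.]
side 45 -0.038 crop [720. 122.]
side 52 0.038 crop [689.  58.]
side 52 -0.038 crop [715. 119.]
side 60 0.038 crop [682.  56.]
side 60 -0.038 crop [709. 117.]
scene 35 0.038 crop [219. 271.]
scene 35 -0.038 crop [146. 215.]
scene 45 0.038 crop [223. 265.]
scene 45 -0.038 crop [150. 209.]
scene 52 0.038 crop [227. 261.]
scene 52 -0.038 crop [154. 205.]
scene 60 0.038 crop [231. 257.]
scene 60 -0.038 crop [158. 201.]
```

The views and the finger depth suggest about 50 degrees, which is only a small margin over 45. I'll push again gently from 10 mm nearer the pivot.

```bash
python3 -c "
from h import *
go(.600,.2216,.15)"
```

```text
t 5.75 [0.4423 0.2413 0.2161] F [0.1 0.7 1. ] tool y deg 82.9
units [-0.529 -0.     0.221] w 0.0004877234066498109
```

Call:
servo_tool([
  [-0.15, 0, 0, 0, 0, 0],
  [-0.3, 0, 0, 0, 0, 0],
  [-0.45, 0, 0.05, 0, 0, 0],
  [-0.53, 0, 0.15, 0, 0, 0],
  [-0.53, 0, 0.22, 0, 0, 0],
])

```text
t: 6.25
tool_pos: [0.6036, 0.2198, 0.1459]
ee_rot: [0.064, 0.998, -0.0, -0.0]
force: [-1.1, -0.0, 0.0]
gripper_width: 0.0004
finger_force: 0.0
```

Call:
servo_tool([
  [0, 0, 0.06, 0, 0, 0],
  [0, 0, 0.12, 0, 0, 0],
  [0, 0, 0.16, 0, 0, 0],
  [0, 0, 0.18, 0, 0, 0],
  [0, 0, 0.18, 0, 0, 0],
])

```text
t: 6.75
tool_pos: [0.5994, 0.2209, 0.0945]
ee_rot: [0.062, 0.998, -0.0, -0.001]
force: [-0.3, -0.2, 1.1]
gripper_width: -0.0005
finger_force: 0.0
```

Call:
servo_tool([
  [0, 0, 0.015, 0, 0, 0],
  [0, 0, 0.03, 0, 0, 0],
  [0, 0, 0.03, 0, 0, 0],
])

```text
t: 7.05
tool_pos: [0.5991, 0.2213, 0.0863]
ee_rot: [0.062, 0.998, -0.0, 0.0]
force: [0.6, 0.1, -0.8]
gripper_width: -0.0001
finger_force: 0.0
```

Call:
servo_tool([
  [0, 0, 0.01, 0, 0, 0],
  [0, 0, 0.02, 0, 0, 0],
  [0, 0, 0.02, 0, 0, 0],
])

```text
t: 7.35
tool_pos: [0.599, 0.2213, 0.08]
ee_rot: [0.062, 0.998, -0.0, -0.0]
force: [0.5, 0.2, 0.4]
gripper_width: -0.0001
finger_force: 0.2
```

Call:
servo_tool([
  [0, 0, 0.005, 0, 0, 0],
  [0, 0, 0.01, 0, 0, 0],
  [0, 0, 0.01, 0, 0, 0],
])

```text
t: 7.65
tool_pos: [0.5991, 0.2213, 0.0774]
ee_rot: [0.062, 0.998, 0.0, -0.0]
force: [-1.6, -0.1, 3.5]
gripper_width: 0.0001
finger_force: 1.5
```

Call:
servo_tool([
  [0, 0, 0.004, 0, 0, 0],
  [0, 0, 0.008, 0, 0, 0],
  [0, 0, 0.008, 0, 0, 0],
])

```text
t: 7.95
tool_pos: [0.5988, 0.2214, 0.0759]
ee_rot: [0.062, 0.998, 0.0, -0.0]
force: [-6.6, 0.9, 12.0]
gripper_width: 0.0001
finger_force: 5.5
```

The reaction has climbed to 12 N, so the hatch is at its stop (about 60 degrees). I'll draw back clear.

Call:
servo_tool([
  [0.01, 0, -0.02, 0, 0, 0],
  [0.03, 0, -0.06, 0, 0, 0],
  [0.04, 0, -0.14, 0, 0, 0],
  [0.04, 0, -0.25, 0, 0, 0],
  [0.04, 0, -0.37, 0, 0, 0],
])

```text
t: 8.45
tool_pos: [0.5865, 0.2226, 0.1871]
ee_rot: [0.062, 0.998, -0.0, -0.0]
force: [0.6, 0.1, -0.3]
gripper_width: -0.0
finger_force: 0.0
```

Call:
servo_tool([
  [0.15, 0, -0.05, 0, 0, 0],
  [0.3, 0, -0.1, 0, 0, 0],
  [0.45, 0, -0.1, 0, 0, 0],
  [0.5, 0, -0.1, 0, 0, 0],
  [0.5, 0, -0.1, 0, 0, 0],
])

```text
t: 8.95
tool_pos: [0.4367, 0.2416, 0.217]
ee_rot: [0.061, 0.998, 0.0, 0.0]
force: [1.0, -0.6, -0.3]
gripper_width: 0.0001
finger_force: 0.0
```

```bash
python3 -c "
from h import *
a=read_camera('scene')[180:380,290:490];b=read_camera('side')[150:250,240:340]
o=np.hstack([cv2.resize(a,(400,400)),cv2.resize(b,(400,400))])
cv2.imwrite('pics/c4.png',cv2.cvtColor(o,cv2.COLOR_RGB2BGR));s=env.state();print(s['t'],s['tool_pos'],s['force'])"
```

```text
9.05 [0.4391645  0.24164643 0.2164306 ] [-0.20604951  0.61003105  0.11636392]
```

View pics/c4.png

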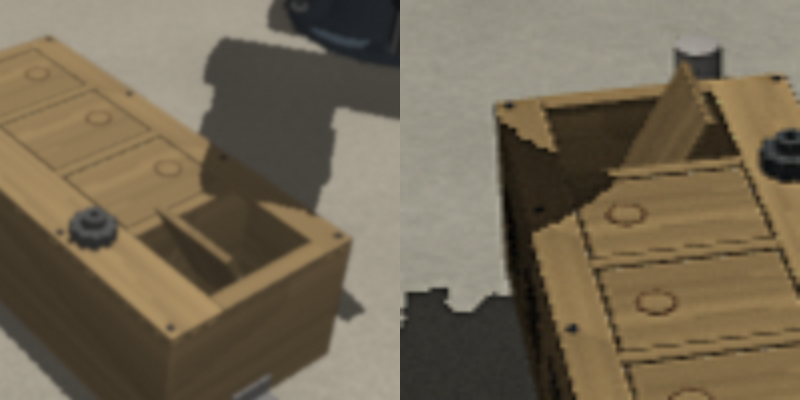

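The hatch now stands steeper, at about its stop (corner near (684,64) in the side crop). The gear and glue stick have not moved, and the arm is clear.

```bash
python3 -c "
from rig import env
print(env.close_job())"
```

```text
the job is handed in; nothing more can be done
None
```

Hatch 1, the first one pressed, was the free one; it now stands open at about 60° (its stop), the arm is drawn back clear, and I handed the job in at about 9 s without touching the gear, glue stick or screwdriver.

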